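Tip the tablet into its gift box and shut the lid

TASK

The red chocolate tablet stands on edge in its open gift box: with a fingertip, push it over so that it falls flat into its bed, then push the lid over from behind and press it shut. Touch and push only: do not pick up or carry anything, do not shove the box along the counter, and leave the ribbon spool, the sticker roll, the white marker and the order pad where they are.

Things in the scene. Friction and masses are not known exactly. Their poses are not given: they have to be found in the camera images.
- gift_box: open box of dark brown board, cream inside, loose, 98 mm (x) by 158 mm (y), 34 mm high to the rim, about 0.65 kg. Origin: centre of its underside; x points from its front wall to its hinged back wall, more or less away from the robot (turned up to 0.9 rad either way). Walls 4 mm; the tablet's bed is the whole inside, 90 x 150 mm, its floor 12 mm above the counter, so 22 mm deep
- gift_lid (a joint): angle of the lid in rad: 0 is shut, 1.57 upright, about 1.7 to 1.95 at the start (open, leaning back away from the box), stop at 2.05. The cloth hinge is stiff: the lid stays wherever it is left and takes about 1 N at its free edge to move
- hinge_mid (a point): middle of the lid's hinge line, on the rim of the box's back long wall, 34 mm above the counter; the hinge line runs along the box's y
- lid_edge (a point): middle of the lid's free edge, on its outer face (the face that is on top when shut; when the lid is open it looks away from the box); the lid is dark brown, 4 mm thick, 103 mm from hinge to free edge and 160 mm wide, with a copper-coloured band across it and a 20 mm front flap that hangs over the box's front wall when shut
- tablet_mid (a point): centre of the red wrapped tablet, 142 (x) x 70 (y) x 10.5 mm (z, out of its printed face), about 0.1 kg, loose. It stands on a long edge in the bed at the box's front wall, leaning 0.2 rad outwards (away from the lid) on that wall's rim, printed face outwards, upper edge 81 mm above the counter; pushed up there along the box's x, past upright, it falls flat, printed face up
- ribbon_sage: spool of sage-green ribbon, 62 mm across, 30 mm high, lying flat at the left end of the work, beside the cash drawer; not to be moved. Origin: centre of its underside
- sticker_roll: roll of round seal stickers, white with a brown core, 69 mm across, 26 mm high, lying flat at the right end of the work; not to be moved. Origin: centre of its underside
- white_marker: white marker pen with a blue cap, 135 x 13 x 15 mm, lying along the front of the box; not to be moved. Origin: centre of its underside
- order_pad: order pad, 150 x 107 x 10 mm, lying on the other side of the scale; not to be moved. Origin: centre of its underside

How it is judged:
On the way, in this order (a step that is already met when the one before it is completed fails the run):
1. the tablet lies flat in its bed, printed face up, while the lid is still open (angle between tablet_mid's own z axis and vertical below 0.08 rad and z of tablet_mid in the frame of gift_box below 0.022 m and value of joint gift_lid above 0.3 rad), for 0.2 s.
2. the lid is shut on it (value of joint gift_lid below 0.03 rad), for 0.2 s.
At the end, for the whole second after the job is handed in: The red tablet lies flat (within 0.08 rad), printed face up, on the floor of the bed inside the box, the lid is shut to within 0.03 rad (3 mm at its free edge), and the box stands level (within 0.03 rad) and at rest (angle between tablet_mid's own z axis and vertical below 0.08 rad and z of tablet_mid in the frame of gift_box between 0.012 and 0.022 m and x of tablet_mid in the frame of gift_box between -0.015 and 0.015 m and y of tablet_mid in the frame of gift_box between -0.01 and 0.01 m and value of joint gift_lid below 0.03 rad and angle between gift_box's own z axis and vertical below 0.03 rad and linear speed of gift_box below 0.01 m/s); the robot touches nothing.
It fails at once if the tablet is lifted out of the box (its centre more than 65 mm above the counter) (height (world z) of tablet_mid above 0.065 m).
It fails at once if the box is lifted by more than 10 mm or tipped by more than 0.15 rad (height (world z) of gift_box above 0.01 m or angle between gift_box's own z axis and vertical above 0.15 rad).
It fails at once if the box is shoved more than 20 mm from its place (distance of gift_box from where it was at the start of the episode above 0.02 m).
It fails at once if the ribbon spool, the sticker roll, the marker or the order pad is moved by more than 15 mm (distance of any of ribbon_sage, sticker_roll, white_marker, order_pad from where it was at the start of the episode above 0.015 m).
It also fails if it takes over 45 s, if anything falls off the work surface, if the arm or the gripper's body presses on something with over 40 N, if the wrist force passes 120 N, or if a joint passes its speed limit or range.

ROBOT

A 7-joint arm with a two-finger parallel gripper is mounted at the origin on a cart in front of the work surface, level with it; the furniture and walls round the work are solid. World frame = base frame: x ahead of the robot, y to its left, z up, the work surface at z = 0. Lengths are in m, angles in rad, forces in N, time in s.
With the tool pointing down it reaches from about 0.4 to 0.85 m from the base axis. Payload 10.4 kg.
Tool frame: the origin (TCP) lies midway between the tips of the shut fingers; the grasp point (between the pads) lies 19 mm behind it; z points along the fingers, y is the line along which they close (so a half turn about z gives the same grasp; the last joint's range is limited). The gripper opens to 87 mm and grips with 3 to 60 N. Pads are 19 mm wide; open, the fingers measure 117 mm over their backs; the gripper's body (75 mm by 190 mm) begins 51 mm behind the grasp point.
Start: joints at [1.14, 0.332, -0.065, 1.46, 0.022, 1.35, -0.088], TCP at [0.248, -0.574, 0.223] pointing down, gripper open.
Joint ranges: [-2.6, 2.6], [-0.5, 2.12], [-1.47, 1.34], [0.16, 2.42], [-1.27, 4.41], [0.06, 2.06], [-2.6, 2.6]. Speed limits (rad/s): [2.22, 2.22, 2.79, 2.79, 3.14, 3.14, 3.14].

INTERFACE

Orientations are given as a unit quaternion [x, y, z, w].
In Python, from bench import r gives the robot as it stands.
- The arm moves only by the tool apply_moves, never from a script. Its argument "steps" is a list of rows, each a list of 7 numbers: the turn, a rotation vector about the tool's x, y, z in rad, then the shift along the tool's x, y, z in mm, then the opening, from -1 (shut) to 1 (fully open). In form: [[ax, ay, az, x, y, z, claw], ...]. A call has 1 to 20 rows; each row is the pose to reach, as a shift and turn from the pose commanded when the call began, along the tool's axes at that moment; what a row does not reach only later rows make up. A row lasts 1/12 s, in which the tool goes at most 41.7 mm and 7.16 degrees, less where a joint would pass 70% of its speed; a pose out of reach is approached as far as the arm can. A call with a gripper value outside its range is refused whole. The fingers move at their own pace and stop on an object; "force" is the grip in N (left out, the last holds). Time passes only in rows, so rows that repeat a pose let the fingers close. It gives the time, the measured TCP pose, the force, the opening and the grip force at its end, in the units of the state.
- r.read_state(): the state, without advancing time (a new reading comes with each control period).
- r.camera(name): name is "scene" or "side" or "wrist"; returns a dict with "pixels" (400x640x3 uint8, red, green, blue), "z_map" (400x640 float32, m along the optical axis (not along the pixel's ray), 0 where there is no reading), "fovy" (degrees; the focal length in pixels is half the picture's height over the tangent of half this angle, whatever the lens; pixels are square), "cx", "cy" (the principal point, pixels), "k1" (the pictures are not rectified: a ray, as slopes to the right and down, at radius r is drawn at 1 + k1 r^2 times it, then the intrinsics apply), "position" and "orientation" of the camera in the world. Camera axes: x right, y down, z forward; pixel columns grow to the right and rows downward; lengths in m; the calibration is good to about 2 mm. A picture is of the moment at which its call begins.
- r.close_job(): hands the job in; it is judged then, once.
The state is a dict: "time": time; "joint_positions": joint angles; "joint_vel": joint speeds; "joint_torque": joint torques, N m; "ee_pos": TCP position; "eef_rot": TCP orientation; "ft_force": force on the tool from outside, world axes, zero at the start; "torque": the same for the moment, N m; "width": finger opening in m; "grip_force": force on a finger pad.
Only numpy, scipy, OpenCV 4.12 (cv2) and the standard library are available. Lean on these libraries where they do the work, as an engineer would, in place of code of your own. Each camera call takes 0.05 s, during which the arm holds its last target. There are 200 camera calls.

## Working session

There is one attempt and no reset: what is moved stays moved. The work goes in short steps, Python scripts to look and compute and a tool call to move; the robot and the scene stay as the last step left them, time stands still between calls to the robot, and variables do not carry over. Pictures are saved under pics/ and viewed, at most 10 in all, crops included, and the job is handed in when it is done.

Besides the shell and the picture viewer there is one more tool, called after "Emit:" as name(argument=value, ...) on one line, values as JSON. apply_moves: Moves the arm, as the interface text tells. Its arguments: {"type":"object","properties":{"steps":{"type":"array","items":{"type":"array","items":{"type":"number"}}},"force":{"type":"number"}},"required":["steps"]}

```bash
mkdir -p pics; ls; cat > h.py <<'E'
import numpy as np, cv2
from scipy.spatial.transform import Rotation as R
from bench import r
def pts(c):
    h,w=c["z_map"].shape; f=h/2/np.tan(np.radians(c["fovy"])/2)
    K=np.array([[f,0,c["cx"]],[0,f,c["cy"]],[0,0,1.]])
    u,v=np.meshgrid(np.arange(w),np.arange(h))
    p=cv2.undistortPoints(np.stack([u,v],-1).reshape(-1,1,2).astype(np.float64),K,np.array([c["k1"],0,0,0,0.])).reshape(h,w,2)
    z=c["z_map"][...,None]
    P=np.concatenate([p*z,z],-1)
    return P@R.from_quat(c["orientation"]).as_matrix().T+np.array(c["position"])
E
python3 - <<'E'
from h import *
for n in ("scene","side"):
    c=r.camera(n); cv2.imwrite(f"pics/{n}0.png",c["pixels"][...,::-1]); np.savez(n+"0.npz",P=pts(c),px=c["pixels"],z=c["z_map"])
    print(n,c["position"],c["orientation"],c["k1"])
s=r.read_state(); print(s["time"],s["ee_pos"],s["eef_rot"],s["ft_force"])
E
```

```text
pics
scene [-0.1546915   1.05081306  0.64139396] [-0.22307018  0.81742605 -0.51504752  0.12953918] -0.04265938548233262
side [ 0.36358849 -0.95628997  0.86566016] [ 0.90513263 -0.04558317  0.02151971 -0.4221303 ] -0.059315121646083706
0.1 [ 0.24771066 -0.57343637  0.22182806] [ 9.79279618e-01  2.02511772e-01 -1.66268582e-04 -6.20037858e-04] [-0.73813903 -0.82557474 -0.34401069]
```

View pics/scene0.png

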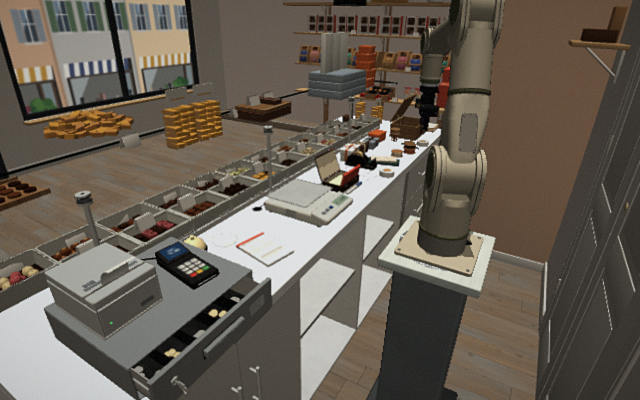

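View pics/side0.png

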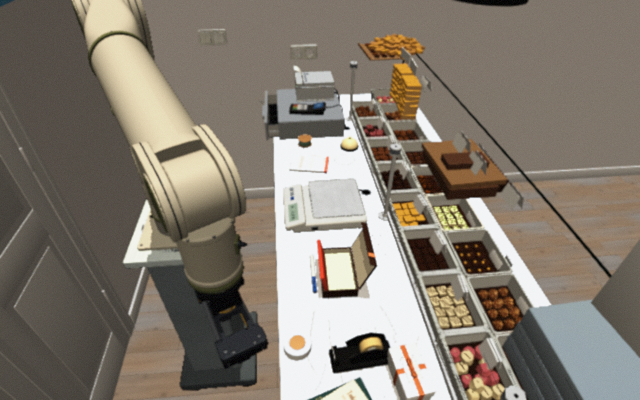

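The side view shows the box at about (342,270), the tablet as a red strip at (322,262), the lid at (365,255) and the marker at (314,275). There is a tape dispenser at (360,350) and the sticker roll at (297,343). Next I'll measure them from the depth map.

```bash
python3 - <<'E'
from h import *
d=np.load("side0.npz");P=d["P"];px=d["px"]
hsv=cv2.cvtColor(px,cv2.COLOR_RGB2HSV)
sub=np.zeros(px.shape[:2],bool); sub[215:310,300:385]=1
H,S,V=[hsv[...,i].astype(int) for i in range(3)]
def rep(n,m):
    m=m&(d["z"]>0); Q=P[m]; print(n,m.sum(),"min",Q.min(0).round(3),"max",Q.max(0).round(3),"mean",Q.mean(0).round(3)); return Q
red=rep("red",sub&((H<6)|(H>174))&(S>160)&(V>90))
rep("blue",sub&(H>95)&(H<130)&(S>100))
t=red[red[:,2]>0.072]; rep0=t
xy=t[:,:2].mean(0); u,s,v=np.linalg.svd(t[:,:2]-xy); print("top edge",xy,v[0],np.ptp((t[:,:2]-xy)@v[0]),t[:,2].max())
# rim points, lid points
m=sub&(P[...,2]>0.045)&~(((H<6)|(H>174))&(S>160)&(V>90))&(d["z"]>0)
L=rep("lid",m)
c=L.mean(0);u,s,v=np.linalg.svd(L-c,full_matrices=False);print("lid n",v[2],s)
m=sub&(abs(P[...,2]-0.034)<0.005)&(d["z"]>0); rep("rim",m)
m=sub&(abs(P[...,2]-0.012)<0.003)&(V>150)&(S<90); B=rep("bed",m)
print(cv2.minAreaRect((B[:,:2]*1000).astype(np.float32)))
v=np.zeros(px.shape,np.uint8)
big=cv2.resize(px[200:400,260:460],(800,800),interpolation=cv2.INTER_CUBIC)[:600]
cv2.imwrite("pics/crop1.png",big[...,::-1])
for q in [(297,343),(345,350),(375,345),(385,355),(375,205),(345,195)]: print(q,P[q[1],q[0]].round(3))
# heights list map around box, world grid
Q=P.reshape(-1,3);
for x0 in np.arange(0.3,0.9,0.04):
    print(round(x0,2),[int(1000*max(Q[(abs(Q[:,0]-x0)<.02)&(abs(Q[:,1]-y0)<.02)][:,2],default=-.001)) for y0 in np.arange(-0.5,0.4,0.04)])
E
```

```text
red 224 min [ 0.436 -0.342  0.03 ] max [ 0.458 -0.206  0.085] mean [ 0.446 -0.288  0.069]
blue 41 min [ 0.418 -0.327  0.009] max [ 0.426 -0.278  0.017] mean [ 0.422 -0.304  0.011]
top edge [ 0.44293703 -0.28032574] [-0.04122548 -0.99914987] 0.13362420522109275 0.08454304453075645
lid 1447 min [ 0.398 -0.354  0.045] max [ 0.611 -0.055  0.137] mean [ 0.534 -0.213  0.08 ]
lid n [ 0.19917374 -0.1265873  -0.97175381] [4.07826262 1.58622692 0.89962229]
rim 402 min [ 0.398 -0.351  0.029] max [ 0.611 -0.092  0.039] mean [ 0.502 -0.217  0.033]
bed 938 min [ 0.397 -0.33   0.009] max [ 0.579 -0.091  0.015] mean [ 0.494 -0.255  0.011]
((489.9913024902344, -211.19204711914062), (181.8997802734375, 238.5661163330078), 0.7918370366096497)
(297, 343) [ 0.364 -0.486  0.025]
(345, 350) [ 0.478 -0.51   0.015]
(375, 345) [ 0.54  -0.534  0.069]
(385, 355) [ 0.567 -0.54   0.029]
(375, 205) [ 0.671  0.027 -0.001]
(345, 195) [0.558 0.013 0.065]
0.3 [-1, 0, 0, 2, 0, 0, 1, 0, 0, 0, 1, -2, 0, 0, 0, 0, -3, 0, 2, 0, 2, 0, 2]
0.34 [27, 28, 3, 3, 2, 3, 2, 3, 3, 3, 47, 50, 46, 48, 46, 47, 4, 2, 2, 5, 4, 6, 4]
0.38 
[... 642 characters left out ...]
 2, 2, 3, 3, 2, 2, 275, 279, 2, 2, 10, 3, 4, 3, 4, 3, 3, 39]
0.7 [75, 74, 74, 75, 74, 73, 724, 73, 72, 73, 74, 280, 280, 74, 77, 74, 74, 73, 74, 73, 74, 74, 74]
0.74 [73, 63, 64, 50, 72, 726, 725, 325, 326, 326, 326, 53, 42, 72, 60, 60, 392, 391, 60, 59, 58, 76, 73]
0.78 [71, 64, 101, 103, 73, 726, 725, 346, 346, 326, 325, 101, 73, 72, 60, 103, 451, 452, 452, 452, 452, 444, 72]
0.82 [72, 73, 73, 100, 74, 325, 724, 362, 359, 360, 360, 75, 74, 75, 74, 94, 392, 394, 394, 391, 393, 75, 75]
0.86 [36, 45, 45, 55, 57, 322, 362, 361, 360, 362, 361, 25, 57, 55, 32, 40, 35, 57, 53, 53, 26, 58, 55]
0.9 [46, 51, 50, 56, 310, 311, 325, 324, 324, 324, 324, 40, 55, 55, 36, 36, 36, 57, 38, 36, 24, 310, 310]
```

View pics/crop1.png

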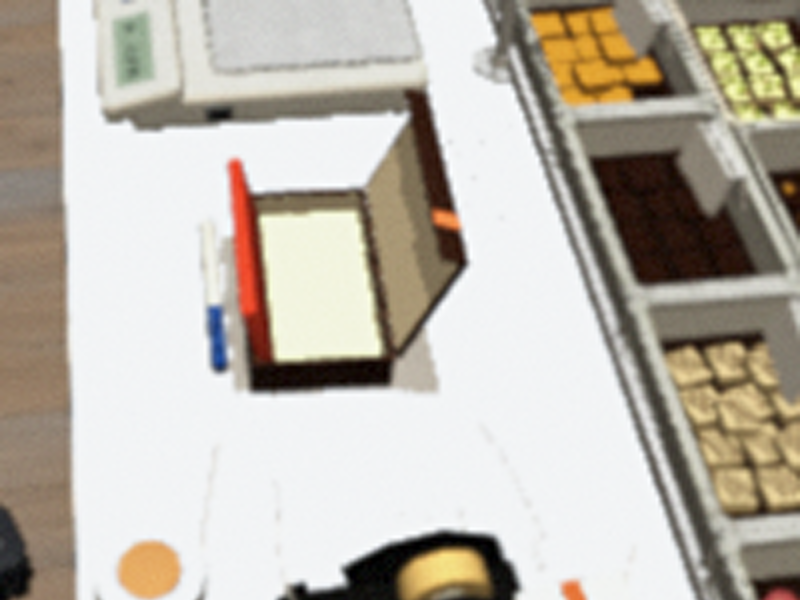

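Emit:
apply_moves(steps=[[0,0,0.44,256,-209,0,-1],[0,0,0.44,256,-209,0,-1],[0,0,0.44,256,-209,0,-1],[0,0,0.44,256,-209,0,-1],[0,0,0.44,256,-209,0,-1],[0,0,0.44,256,-209,0,-1],[0,0,0.44,256,-209,0,-1],[0,0,0.44,256,-209,0,-1],[0,0,0.44,256,-209,0,-1],[0,0,0.44,256,-209,0,-1],[0,0,0.44,256,-209,0,-1]])

```text
time: 1.02
ee_pos: [0.3995, -0.2809, 0.2224]
eef_rot: [1.0, -0.016, -0.0, 0.0]
ft_force: [0.1, -0.7, -0.5]
width: 0.0219
grip_force: 0.0
```

```bash
python3 - <<'E'
from h import *
s=r.read_state(); print(s["time"],s["ee_pos"],R.from_quat(s["eef_rot"]).as_matrix().round(3),s["joint_positions"],s["width"])
c=r.camera("wrist"); cv2.imwrite("pics/w1.png",c["pixels"][...,::-1]); P=pts(c); np.savez("w1.npz",P=P,px=c["pixels"],z=c["z_map"])
print(c["position"])
hsv=cv2.cvtColor(c["pixels"],cv2.COLOR_RGB2HSV);H,S,V=[hsv[...,i].astype(int) for i in range(3)]
ok=c["z_map"]>0
def line(n,Q):
    q=Q[:,:2];m=np.median(q,0);u,s_,v=np.linalg.svd(q-m,full_matrices=False);print(n,len(q),m.round(4),v[0].round(3),Q.min(0).round(3),Q.max(0).round(3))
red=ok&((H<6)|(H>174))&(S>160)&(V>90)
line("redtop",P[red&(P[...,2]>.074)]); line("red",P[red])
box=(P[...,0]>.43)&(P[...,0]<.65)&(P[...,1]>-.38)&(P[...,1]<-.17)&ok&~red
for a,b in((.03,.04),(.045,.07),(.07,.1),(.1,.125),(.128,.15)):
    m=box&(P[...,2]>a)&(P[...,2]<b)
    if m.sum()>20: line((a,b),P[m])
d=np.load("side0.npz")
Q=d["P"]
for u,v in((610,265),(520,172),(470,122),(392,148),(392,200)): print((u,v),Q[v-2:v+3,u-2:u+3].reshape(-1,3)[::6].round(2).tolist())
E
```

```text
1.0167 [ 0.39953794 -0.28092065  0.22238932] [[ 0.999 -0.032 -0.001]
 [-0.032 -0.999 -0.   ]
 [-0.001  0.    -1.   ]] [ 0.77149547  0.04543477 -0.25900433  1.79920312  0.01263574  1.29879865
 -1.09380011] 0.021930898809671844
[ 0.47078117 -0.28395666  0.38425859]
redtop 1580 [ 0.4447 -0.2687] [-0.039 -0.999] [ 0.437 -0.337  0.074] [ 0.452 -0.199  0.084]
red 3002 [ 0.4493 -0.2693] [-0.039 -0.999] [ 0.437 -0.338  0.027] [ 0.462 -0.199  0.084]
(0.03, 0.04) 1910 [ 0.538  -0.2693] [-0.04  -0.999] [ 0.444 -0.349  0.03 ] [ 0.548 -0.189  0.04 ]
(0.045, 0.07) 2715 [ 0.551  -0.2712] [-0.039 -0.999] [ 0.448 -0.35   0.045] [ 0.559 -0.192  0.07 ]
(0.07, 0.1) 4695 [ 0.5618 -0.2724] [-0.044 -0.999] [ 0.436 -0.351  0.07 ] [ 0.571 -0.191  0.1  ]
(0.1, 0.125) 476 [ 0.5676 -0.2732] [0.035 0.999] [ 0.564 -0.35   0.1  ] [ 0.572 -0.192  0.104]
(610, 265) [[2.35, 0.35, -0.91], [2.34, 0.33, -0.9], [2.35, 0.33, -0.9], [2.35, 0.32, -0.9], [2.36, 0.32, -0.91]]
(520, 172) [[1.01, -0.17, 0.26], [1.01, -0.17, 0.26], [1.02, -0.17, 0.26], [1.02, -0.18, 0.26], [1.01, -0.18, 0.26]]
(470, 122) [[1.62, 1.22, -0.34], [1.63, 1.22, -0.35], [1.64, 1.22, -0.36], [1.65, 1.23, -0.37], [1.66, 1.22, -0.37]]
(392, 148) [[0.67, -0.03, 0.28], [0.68, -0.04, 0.28], [0.68, -0.04, 0.28], [0.68, -0.05, 0.28], [0.68, -0.05, 0.27]]
(392, 200) [[0.71, 0.0, 0.05], [0.72, 0.01, 0.04], [0.72, 0.0, 0.04], [0.72, 0.0, 0.04], [0.73, -0.0, 0.03]]
```

View pics/w1.png

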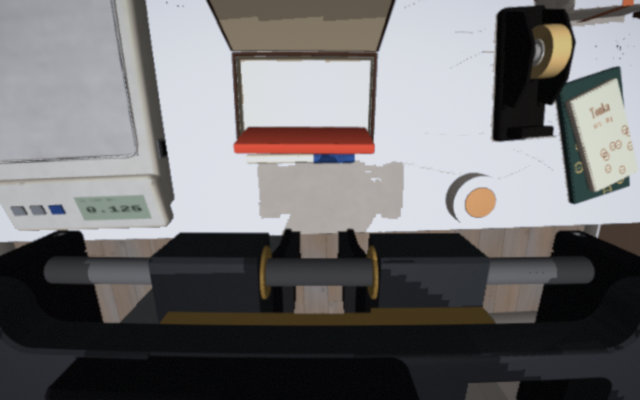

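The wrist view shows the box at (235–377, 50–150), with the tablet along row 140, the lid above row 50 and the marker at (250–355, 157). Yaw is about -0.04. I'll lower the shut fingers in front of the tablet and push.

Emit:
apply_moves(steps=[[0,0,0,0,-12,40,-1],[0,0,0,0,-12,80,-1],[0,0,0,0,-12,120,-1],[0,0,0,0,-12,156,-1],[0,0,0,12,-12,156,-1],[0,0,0,24,-12,156,-1],[0,0,0,30,-12,156,-1],[0,0,0,35,-12,156,-1],[0,0,0,40,-12,156,-1],[0,0,0,45,-12,156,-1],[0,0,0,50,-12,156,-1],[0,0,0,55,-12,156,-1],[0,0,0,60,-12,156,-1],[0,0,0,65,-12,156,-1],[0,0,0,70,-12,156,-1],[0,0,0,75,-12,156,-1],[0,0,0,80,-12,156,-1],[0,0,0,85,-12,156,-1],[0,0,0,85,-12,156,-1],[0,0,0,85,-12,156,-1]])

```text
time: 2.73
ee_pos: [0.4855, -0.271, 0.0664]
eef_rot: [1.0, -0.016, -0.0, -0.0]
ft_force: [0.5, 0.0, 0.1]
width: 0.0001
grip_force: 0.0
```

```bash
python3 - <<'E'
from h import *
c=r.camera("side"); P=pts(c); px=c["pixels"]; s=r.read_state(); print(s["time"],s["ee_pos"],s["ft_force"])
cv2.imwrite("pics/s2.png",cv2.resize(px[200:320,270:430],(800,600))[...,::-1])
hsv=cv2.cvtColor(px,cv2.COLOR_RGB2HSV);H,S,V=[hsv[...,i].astype(int) for i in range(3)]
m=((H<6)|(H>174))&(S>160)&(V>90)&(P[...,0]<.6)&(P[...,0]>.43)&(P[...,1]<-.18)&(P[...,1]>-.36)
Q=P[m];print(len(Q),Q.min(0),Q.max(0),Q.mean(0))
E
```

```text
2.7833 [ 0.48525063 -0.2710689   0.06643997] [0.74168251 0.17552592 0.13580927]
445 [ 0.46397156 -0.35894146  0.01718228] [ 0.53196696 -0.26357869  0.13669767] [ 0.49758388 -0.30218719  0.0220808 ]
```

View pics/s2.png

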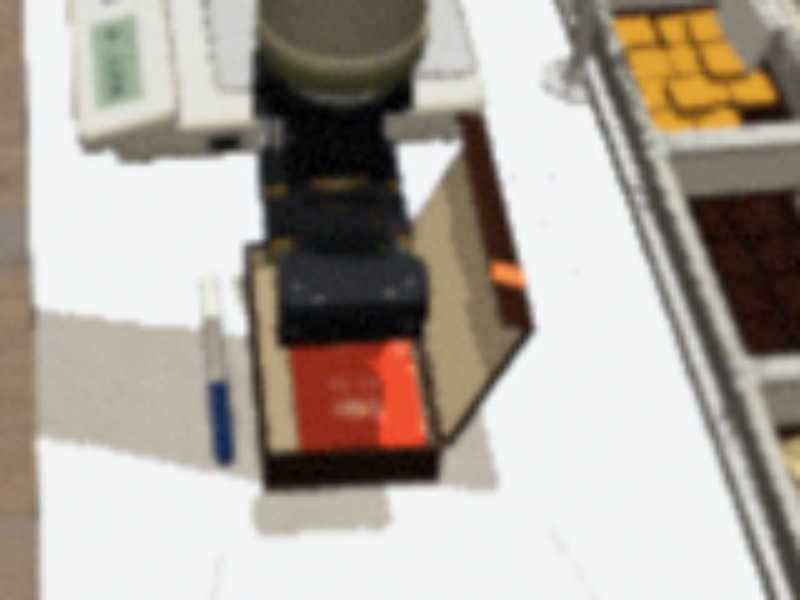

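The tablet lies flat, printed face up, at (350,395) in the crop, and the lid is still open. Before reaching behind the lid I'll check for glass above the counter.

```bash
python3 - <<'E'
from h import *
a=cv2.imread("pics/side0.png")[30:280,340:620]
b=cv2.imread("pics/scene0.png")[80:200,200:440]
a=cv2.resize(a,(400,357)); b=cv2.resize(b,(400,200))
o=np.zeros((560,400,3),np.uint8); o[:357]=a; o[358:558]=b
cv2.imwrite("pics/z.png",cv2.resize(o,None,fx=1.05,fy=1.05))
P=np.load("side0.npz")["P"]
hh=(P[...,2]>.2)&(P[...,0]>.6)&(P[...,0]<.95)&(P[...,1]>-.6)&(P[...,1]<.4)
for y in np.arange(-.6,.4,.05):
    m=hh&(abs(P[...,1]-y)<.025)
    if m.any(): print(y.round(2),m.sum(),P[m][:,0].min().round(3),P[m][:,2].min().round(3),P[m][:,2].max().round(3))
E
```

```text
-0.35 71 0.901 0.271 0.31
-0.3 1448 0.719 0.272 0.727
-0.25 1334 0.688 0.273 0.725
-0.2 686 0.746 0.274 0.362
-0.15 549 0.744 0.275 0.362
-0.1 421 0.744 0.274 0.362
-0.05 180 0.674 0.201 0.281
0.0 12 0.677 0.263 0.28
0.1 8 0.766 0.322 0.393
0.15 698 0.752 0.274 0.451
0.2 229 0.759 0.277 0.452
0.25 260 0.762 0.275 0.452
0.3 270 0.761 0.275 0.453
0.35 49 0.768 0.273 0.391
```

View pics/z.png

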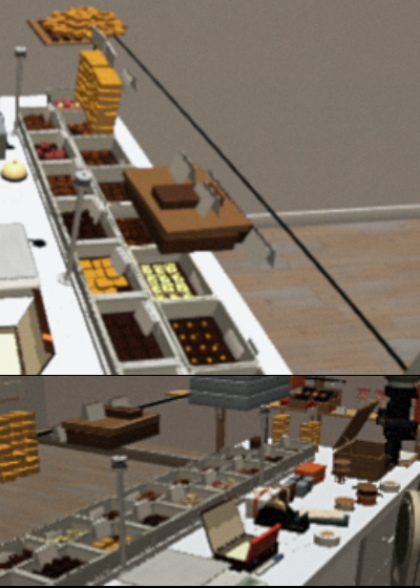

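There is a glass shelf at about z=0.27, resting on posts at x≈0.68. I'll tilt the tool so the wrist stays in front of it, pass over the lid and go down behind it.

Emit:
apply_moves(steps=[[0,0.1,0,0,0,-40,-1],[0,0.2,0,0,0,-80,-1],[0,0.3,0,0,0,-114,-1],[0,0.4,0,0,0,-114,-1],[0,0.5,0,0,0,-114,-1],[0,0.5,0,35,0,-114,-1],[0,0.5,0,70,0,-114,-1],[0,0.5,0,105,0,-114,-1],[0,0.5,0,140,0,-114,-1],[0,0.5,0,145,0,-114,-1],[0,0.5,0,145,0,-114,-1]])

```text
time: 3.7
ee_pos: [0.6317, -0.2746, 0.18]
eef_rot: [0.969, -0.015, 0.247, 0.003]
ft_force: [-1.0, 0.1, -1.1]
width: 0.0004
grip_force: 0.0
```

```bash
python3 - <<'E'
from h import *
s=r.read_state(); print(s["time"],s["ee_pos"],s["eef_rot"],s["ft_force"],s["joint_positions"])
c=r.camera("side"); P=pts(c); px=c["pixels"]
cv2.imwrite("pics/s3.png",cv2.resize(px[180:320,270:430],(800,600))[...,::-1])
E
```

```text
3.7 [ 0.63165694 -0.27462492  0.1799953 ] [ 0.968829   -0.01464784  0.24727583  0.00323675] [-1.03261673  0.11104525 -1.10358903] [ 0.73644178  0.22426278 -0.33113567  1.79105622 -0.1848373   0.68284508
 -1.05436281]
```

View pics/s3.png

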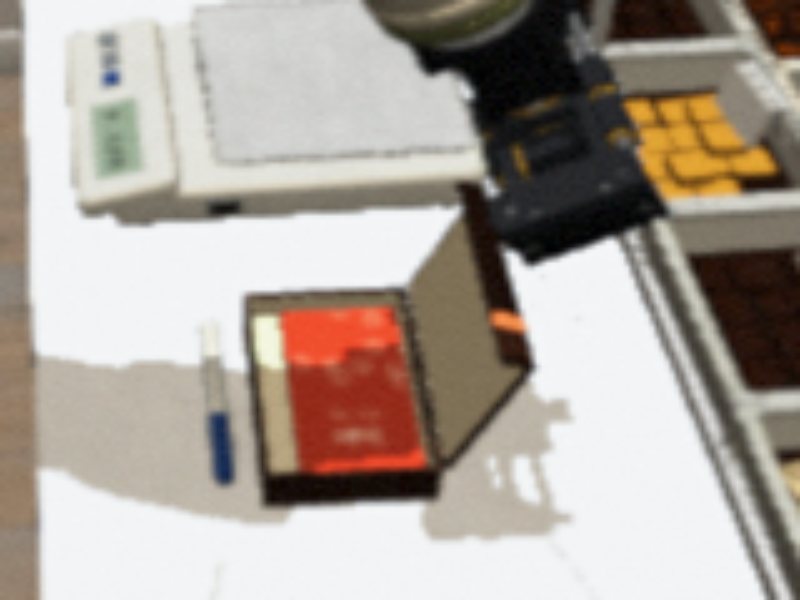

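The tool is above and behind the lid, with its fingers at (580,220) in the crop, and the tablet is flat. I'll lower it and sweep the lid past upright.

Emit:
apply_moves(steps=[[0,0,0,-16,0,28,-1],[0,0,0,-33,0,56,-1],[0,0,0,-38,0,50,-1],[0,0,0,-43,0,44,-1],[0,0,0,-49,0,40,-1],[0,0,0,-54,0,36,-1],[0,0,0,-61,0,31,-1],[0,0,0,-68,0,26,-1],[0,0,0,-75,0,20,-1],[0,0,0,-81,0,15,-1],[0,0,0,-88,0,12,-1],[0,0,0,-94,0,9,-1],[0,0,0,-101,0,6,-1],[0,0,0,-107,0,4,-1],[0,0,0,-114,0,3,-1],[0,0,0,-122,0,2,-1],[0,0,0,-129,0,2,-1],[0,0,0,-137,0,2,-1],[0,0,0,-137,0,2,-1]])

```text
time: 5.33
ee_pos: [0.5092, -0.2718, 0.1116]
eef_rot: [0.969, -0.016, 0.246, 0.004]
ft_force: [-0.2, -0.8, 0.2]
width: 0.0003
grip_force: 0.0
```

```bash
python3 - <<'E'
from h import *
s=r.read_state(); print(s["time"],s["ee_pos"],s["eef_rot"],s["ft_force"])
c=r.camera("side"); P=pts(c); px=c["pixels"]
cv2.imwrite("pics/s4.png",cv2.resize(px[180:320,270:430],(800,600))[...,::-1])
E
```

```text
5.3333 [ 0.50917739 -0.2717906   0.11164442] [ 0.96902193 -0.01605492  0.24642626  0.00358292] [-0.21603262 -0.78732891  0.1934481 ]
```

View pics/s4.png

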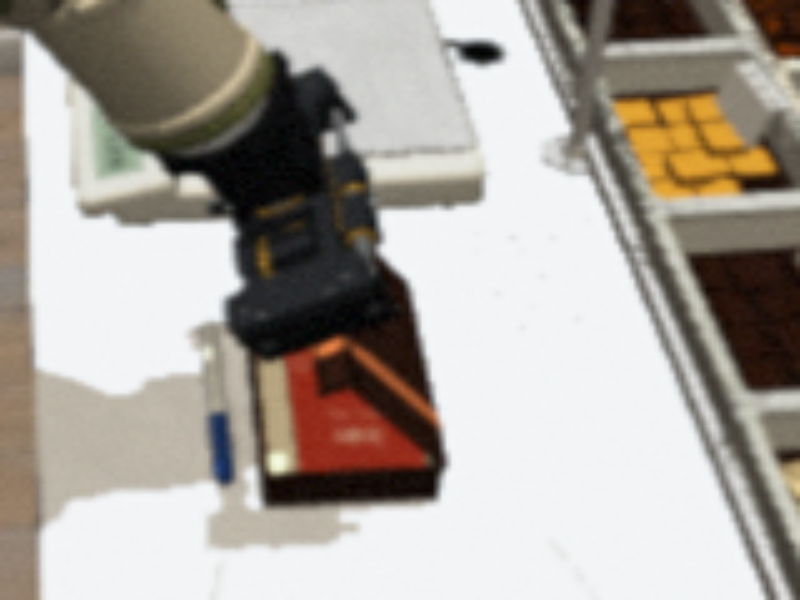

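The lid is past upright, with its copper band at (380,380) in the crop and the edge coming down. I'll keep lowering it until it shuts.

Emit:
apply_moves(steps=[[0,0,0,-8,0,3,-1],[0,0,0,-17,0,6,-1],[0,0,0,-25,0,10,-1],[0,0,0,-34,0,14,-1],[0,0,0,-43,0,20,-1],[0,0,0,-50,0,26,-1],[0,0,0,-54,0,31,-1],[0,0,0,-59,0,36,-1],[0,0,0,-62,0,39,-1],[0,0,0,-64,0,41,-1],[0,0,0,-65,0,43,-1],[0,0,0,-66,0,44,-1],[0,0,0,-66,0,44,-1]])

```text
time: 6.47
ee_pos: [0.4746, -0.2708, 0.0431]
eef_rot: [0.969, -0.016, 0.248, 0.004]
ft_force: [-0.3, 0.5, 0.6]
width: 0.0009
grip_force: 0.7
```

Emit:
apply_moves(steps=[[0,0,0,-1,0,2,-1],[0,0,0,-1,0,2,-1],[0,0,0,-2,0,3.5,-1],[0,0,0,-2,0,3.5,-1],[0,0,0,-2,0,3.5,-1]])

```text
time: 6.88
ee_pos: [0.4752, -0.2712, 0.0413]
eef_rot: [0.968, -0.015, 0.249, 0.005]
ft_force: [-20.9, 9.7, 38.5]
width: 0.0008
grip_force: 19.1
```

Emit:
apply_moves(steps=[[0,0,0,3,0,-5,-1],[0,0,0,17,0,-30,-1],[0,0,0,34,0,-62,-1],[0,0,0,45,0,-100,-1],[0,0,0,40,0,-140,-1],[0,0,0,20,0,-180,-1],[0,0,0,0,0,-210,-1],[0,0,0,0,0,-210,-1],[0,0,0,0,0,-210,-1]])

```text
time: 7.63
ee_pos: [0.373, -0.2686, 0.2248]
eef_rot: [0.968, -0.016, 0.248, 0.006]
ft_force: [0.3, 0.3, -0.4]
width: 0.0003
grip_force: 0.0
```

```bash
python3 - <<'E'
from h import *
s=r.read_state(); print(s["time"],s["ee_pos"],s["ft_force"])
c=r.camera("side"); P=pts(c); px=c["pixels"]
cv2.imwrite("pics/s5.png",cv2.resize(px[180:320,270:430],(800,600))[...,::-1])
for n,P in (("side",P),("wrist",pts(r.camera("wrist")))):
    m=(abs(P[...,0]-.496)<.045)&(abs(P[...,1]+.27)<.06)&(P[...,2]>.02)&(P[...,2]<.07)
    Q=P[m]
    if len(Q)>50:
        co=np.linalg.lstsq(np.c_[Q[:,:2]-[.496,-.27],np.ones(len(Q))],Q[:,2],rcond=None)[0]; print(n,len(Q),co.round(4))
E
```

```text
7.6333 [ 0.37297715 -0.26855493  0.22480496] [ 0.31826908  0.25395602 -0.37533771]
side 1043 [-0.0017  0.0029  0.0371]
wrist 6192 [ 0.0002 -0.0016  0.0378]
```

View pics/s5.png

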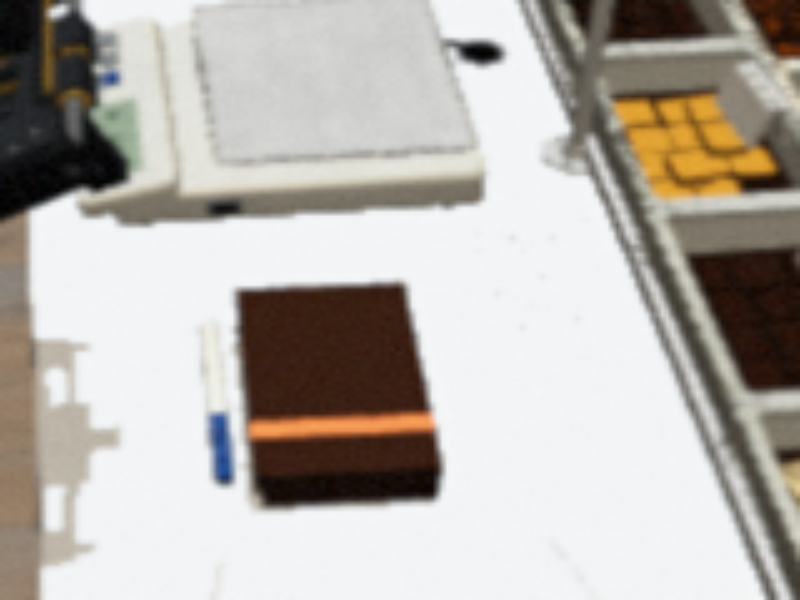

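The lid is shut and level to within 0.002 rad, the marker hasn't moved, and the arm is clear. Handing the job in.

```bash
python3 -c "
from bench import r
print(r.close_job())"
```

```text
the job is handed in; nothing more can be done
None
```

The tablet was pushed flat into its bed printed face up and the lid pressed shut level, with the arm clear and the box and marker where they were in the last picture; I handed the job in at about 8 s, and no verdict was returned.

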